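# Close the open busbar support

### The arm

A 7-joint arm with a two-finger parallel gripper is mounted at the origin on a cart in front of the work surface, level with it; the furniture and walls round the work are solid. World frame = base frame: x ahead of the robot, y to its left, z up, the work surface at z = 0. Lengths are in m, angles in rad, forces in N, time in s.
With the tool pointing down it reaches from about 0.4 to 0.85 m from the base axis. Payload 6.9 kg.
Tool frame: the origin (TCP) lies at the very end of the fingers, on their centre line; the grasp point (between the pads) lies 19 mm behind it (env.grip_point_offset is the z of the grasp point in the tool frame, in m); z points along the fingers, y is the line along which they close (so a half turn about z gives the same grasp; the last joint's range is limited). The gripper opens to 85 mm and grips with 20 to 120 N. Pads are 22 mm wide; open, the fingers measure 114 mm over their backs; the gripper's body (76 mm by 85 mm) begins 54 mm behind the grasp point. The pads swing forward as they close: fully open they stand 13 mm farther back than shut.
Start: joints at [0.105, 0.507, -0.238, 1.5, 0.126, 1.149, -0.155], TCP at [0.625, -0, 0.231] pointing down, gripper open.
Joint ranges: [-3.08, 3.08], [-0.24, 2.05], [-1.43, 1.35], [0, 2.5], [-1.52, 4.66], [0.17, 1.96], [-2.89, 2.89]. Speed limits (rad/s): [2.39, 2.39, 3.14, 3.14, 3.14, 3.14, 3.14].

### API

Orientations are given as a unit quaternion [w, x, y, z].
In Python, from workcell import read_state, imaging, env gives the robot as it stands. The module is installed in compiled form; this text tells all that it offers.
- The arm moves only by the shell command python3 -m jog 'ROWS' [FORCE]. ROWS is JSON, a list of rows, each a list of 7 numbers: the shift along the tool's x, y, z in cm, then the turn, a rotation vector about the tool's x, y, z in degrees, then the opening, from 0 (shut) to 1 (fully open). In form: [[tx, ty, tz, wx, wy, wz, gripper], ...]. A call has exactly 10 rows; each row shifts and turns the commanded pose from where the row before left it, along the tool's axes as they then stand; what a row does not reach is not made up. A row lasts 1/10 s, in which the tool goes at most 50 mm and 8.59 degrees, less where a joint would pass 70% of its speed; a pose out of reach is approached as far as the arm can. A call with a gripper value outside its range is refused whole. The fingers move at their own pace and stop on an object; FORCE is the grip in N (left out, the last holds). Time passes only in rows, so rows that do not move let the fingers close, or fill a call up. It gives the time, the measured TCP pose, the force, the opening and the grip force at its end, in the units of the state.
- read_state(): the state, without advancing time (a new reading comes with each control period).
- imaging.grab_frame(name): name is "scene" or "side" or "wrist"; returns the picture (400x640x3 uint8, red, green, blue); there is no depth.
- imaging.calibration(name): a dict with "K" (3x3 intrinsics, pixels), "xyz" and "orientation" of the camera in the world; the wrist camera has in their place "mount" (4x4, takes a point from camera to tool coordinates, whose origin is the TCP and whose axes are the flange's). Camera axes: x right, y up, looking along -z (the intrinsics and any distortion apply to the point x, -y, -z); pixel columns grow to the right and rows downward; lengths in m; the calibration is good to about 2 mm. A picture is of the moment at which its call begins: read the wrist's pose just before it. calibration takes no time and is no camera call.
- env.job_done(): hands the job in; it is judged then, once.
The state is a dict: "time_s": time; "qpos": joint angles; "qd": joint speeds; "joint_torque": joint torques, N m; "position": TCP position; "ee_rot": TCP orientation; "wrist_force": force on the tool from outside, world axes, zero at the start; "torque": the same for the moment, N m; "finger_gap": opening from 0.0 (shut) to 1.0 (fully open); "gripper_force": force on a finger pad.
Only numpy, scipy, OpenCV 4.12 (cv2) and the standard library are available. Lean on these libraries where they do the work, as an engineer would, in place of code of your own. Each camera call takes 0.05 s, during which the arm holds its last target. There are 200 camera calls.

### The job

One of the two busbar supports on the steel mounting plate is still open and its cap lies upside down on the worktop. Turn the cap over, set it on the four studs and press it fully home so that both spring clips snap over it, like the closed support beside it; then let go. Leave the screwdriver in front of it where it lies.

Things in the scene. Friction and masses are not known exactly. Their poses are not given: they have to be found in the camera images.
- cap: Red-brown block 120 mm long (its y), 46 wide (x), 42 high (z), about 0.18 kg. Origin: centre of its mating face; z points from there to the plain back. Starts upside down on its back: sockets up, z down, origin 42 mm above the worktop. Long sides (x = +-23 mm) are flat, free to grip. A half turn about z makes no difference. It stands stably on either end (y = +-60 mm), 120 mm tall.
- cap_back (a point): Centre of the cap's back, 42 mm from the mating face; axes as the cap. In the mating face lies a row of four square sockets, 15 mm wide, 22 mm deep, at y = -42, -14, 14, 42 mm. Each end has a snap bead from the mating face to 9 mm, then a 3 mm deep groove to 22 mm, then a plain end face. It can be turned over end over end, a quarter turn per grip across its 46 mm width, standing on its end between.
- busbar_frame: Steel mounting plate 204 mm (its x) by 172 mm (y), 3 thick, fixed. Origin: centre of its underside, z up. Along x run three upright copper bars, 190 mm long, at y = -28, 0, 28 mm, tops 35 mm above the worktop. Two red-brown supports stand across them (long side along y): the open one at x = -58 mm, the closed one at x = +58 mm, 46 mm wide, top 79 mm above the worktop.
- open_seat (a point): Centre of the mating plane on the open support's lower half (120 x 46 mm), 37 mm above the worktop; axes as busbar_frame. Four round ivory studs, 12 mm in diameter with tapered tips, rise 20 mm above it at y = -42, -14, 14, 42 mm. With the cap fully home its origin is here, its z up, its y along this y (either way round), its back 42 mm above.
- clip_point (a point): Top of one of the two black sprung clips of the open support, 16 mm wide, at y = +61 mm from open_seat (the other at -61 mm), 16 mm above the mating plane. A cap merely set down stops on the clips about 9 mm too high; a push of about 10 N (up to 16 N) down on the middle of its back spreads the clips and snaps it home.
- screwdriver: Orange-handled screwdriver lying crosswise on the worktop in front of the mounting plate, 186 x 25 x 24 mm, to be left alone. Origin: centre of the underside.
Mind the look-alikes: they are no part of the job. There is more than one size of the cap; the job needs the larger.

How it is judged:
By the outcome, as a careful person would: the job done as asked, in the order asked, and still so for the second after the job is handed in, with the robot touching nothing.
It also fails if it takes over 72 s, if anything falls off the work surface, if the arm or the gripper's body presses on something with over 40 N, if the wrist force passes 120 N, or if a joint passes its speed limit or range.

## Working session

There is one attempt and no reset: what is moved stays moved. The work goes in short steps, Python scripts to look and compute and a shell command to move; the robot and the scene stay as the last step left them, time stands still between calls to the robot, and variables do not carry over. Pictures are saved under pics/ and viewed, at most 10 in all, crops included, and the job is handed in when it is done.

```bash
mkdir -p pics; cat > h.py <<'E'
import numpy as np, cv2
from workcell import read_state, imaging, env
from scipy.spatial.transform import Rotation as R
def rot(q): return R.from_quat([q[1],q[2],q[3],q[0]])
def cam(name, st=None):
    c=imaging.calibration(name); K=np.array(c["K"])
    if "mount" in c:
        st=st or read_state(); M=np.array(c["mount"]); r=rot(st["ee_rot"]).as_matrix()
        return K, r@M[:3,3]+np.array(st["position"]), r@M[:3,:3], c
    return K, np.array(c["xyz"]), rot(c["orientation"]).as_matrix(), c
def ray(cm,u,v):
    K,o,r,c=cm; d=np.linalg.inv(K)@[u,v,1]; return o, r@(d*[1,-1,-1])
def onz(cm,u,v,z):
    o,d=ray(cm,u,v); return o+d*(z-o[2])/d[2]
def proj(cm,p):
    K,o,r,c=cm; q=r.T@(np.array(p)-o); q=K@(q*[1,-1,-1]); return q[:2]/q[2]
def shot(name,fn):
    st=read_state(); im=imaging.grab_frame(name); np.save('pics/'+fn+'.npy',im); cv2.imwrite('pics/'+fn+'.png',im[...,::-1]); return im,cam(name,st)
E
python3 - <<'E'
from h import *
for n in ("scene","side","wrist"):
    im,c=shot(n,n+"0"); print(n,c[3],c[1])
a=np.vstack([cv2.imread('pics/scene0.png')]);cv2.imwrite('pics/scene0.png',a)
print(read_state())
E
```

```text
scene {'K': array([[446.35819848,   0.        , 315.23973505],
       [  0.        , 446.35819848, 203.06964721],
       [  0.        ,   0.        ,   1.        ]]), 'xyz': array([ 0.06934338, -0.63990424,  0.64404314]), 'orientation': array([ 0.84022167,  0.36169807, -0.16332007, -0.36949779])} [ 0.06934338 -0.63990424  0.64404314]
side {'K': array([[415.22537491,   0.        , 325.42513624],
       [  0.        , 415.22537491, 198.45245681],
       [  0.        ,   0.        ,   1.        ]]), 'xyz': array([ 0.51375643, -0.90977001,  0.53493124]), 'orientation': array([8.79199680e-01, 4.76446290e-01, 2.50469773e-03, 7.63506909e-04])} [ 0.51375643 -0.90977001  0.53493124]
wrist {'K': array([[336.43372737,   0.        , 326.06745961],
       [  0.        , 336.43372737, 194.2522087 ],
       [  0.        ,   0.        ,   1.        ]]), 'mount': array([[ 2.56750902e-04,  9.55102202e-01,  2.96276422e-01,
         7.63087129e-02],
       [ 9.99999963e-01, -2.72086170e-04,  1.05280321e-05,
         2.14180203e-04],
       [ 9.06680636e-05,  2.96276409e-01, -9.55102236e-01,
        -1.4
[... 167 characters left out ...]
[ 0.10550334,  0.50817209, -0.23753079,  1.50089617,  0.12567267,
        1.14891539, -0.15485254]), 'qd': array([-0.00158144, -0.00213469,  0.00152747, -0.00285081, -0.0012621 ,
       -0.00102385,  0.00028859]), 'joint_torque': array([-1.45638624e-03, -6.21010351e+01, -2.18872748e+00, -2.49840939e+01,
        1.27439146e-02,  9.07797832e-03,  3.50406015e-05]), 'position': array([ 6.24614333e-01, -6.60138263e-05,  2.30614479e-01]), 'ee_rot': array([-4.97232237e-04,  7.07131931e-01,  7.07081280e-01, -4.98561549e-04]), 'wrist_force': array([-0.79397767,  0.47503027, -0.36342709]), 'torque': array([ 0.00219516, -0.00702956, -0.00544113]), 'gripper_force': 0.0, 'finger_gap': 1.0042362750412104}
```

View pics/scene0.png

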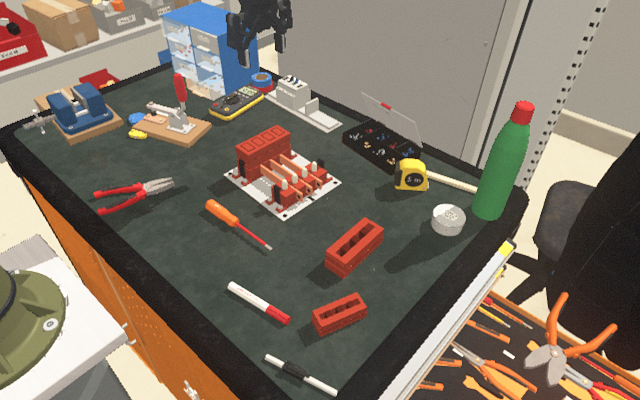

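View pics/side0.png

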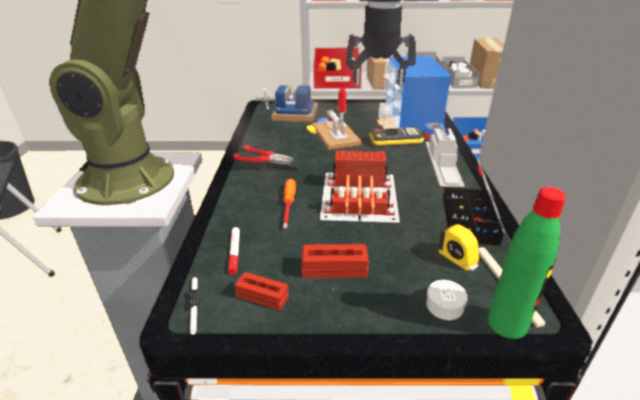

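Candidates for the cap: the large block with four sockets at scene (354,247) / side (335,261); the small look-alike block at scene (340,314) / side (262,290); and the closed support's top at scene (263,148), which is already installed. I choose the large one and check it in a close crop.

```bash
python3 - <<'E'
from h import *
def red(im):
    h=cv2.cvtColor(im,cv2.COLOR_RGB2HSV); m=((h[...,0]<8)|(h[...,0]>174))&(h[...,1]>130)&(h[...,2]>70)
    return m.astype(np.uint8)
for n in ("scene","side"):
    im=np.load(f'pics/{n}0.npy'); c=cam(n)
    k,l,s,ce=cv2.connectedComponentsWithStats(red(im))
    for i in range(1,k):
        if s[i,4]>300 and 150<ce[i][0]<420 and ce[i][1]>110:
            cn=cv2.findContours((l==i).astype(np.uint8),0,1)[0][0]
            ap=cv2.approxPolyDP(cv2.convexHull(cn),3,True)[:,0]
            print(n,s[i],ce[i].round())
            for p in ap: print('   ',p,'z42',onz(c,*p,.042)[:2].round(3),'z0',onz(c,*p,0)[:2].round(3),'z79',onz(c,*p,.079)[:2].round(3))
a=np.load('pics/scene0.npy')[130:345,205:405]; b=np.load('pics/side0.npy')[140:320,210:420]
f=lambda x:cv2.resize(x,(400,430),interpolation=cv2.INTER_CUBIC)
cv2.imwrite('pics/c1.png',np.hstack([f(a),f(b)])[...,::-1])
E
```

```text
scene [ 232  125   65   61 1884] [263. 151.]
    [289 132] z42 [ 0.685 -0.001] z0 [0.728 0.044] z79 [ 0.647 -0.04 ]
    [295 156] z42 [ 0.628 -0.076] z0 [ 0.667 -0.037] z79 [ 0.593 -0.111]
    [245 185] z42 [ 0.488 -0.069] z0 [ 0.517 -0.03 ] z79 [ 0.462 -0.104]
    [232 176] z42 [ 0.488 -0.028] z0 [0.517 0.015] z79 [ 0.462 -0.065]
    [236 145] z42 [0.566 0.051] z0 [0.6   0.099] z79 [0.535 0.009]
    [275 125] z42 [0.683 0.045] z0 [0.726 0.093] z79 [0.645 0.003]
scene [285 169  32  28 335] [302. 182.]
    [299 169] z42 [ 0.601 -0.114] z0 [ 0.638 -0.078] z79 [ 0.568 -0.147]
    [315 179] z42 [ 0.599 -0.162] z0 [ 0.636 -0.129] z79 [ 0.567 -0.191]
    [316 188] z42 [ 0.58  -0.183] z0 [ 0.615 -0.151] z79 [ 0.548 -0.211]
    [304 196] z42 [ 0.545 -0.181] z0 [ 0.579 -0.149] z79 [ 0.516 -0.21 ]
    [285 178] z42 [ 0.559 -0.114] z0 [ 0.593 -0.077] z79 [ 0.529 -0.146]
scene [276 185  22  28 309] [287. 198.]
    [288 185] z42 [ 0.548 -0.134] z0 [ 0.581 -0.099] z79 [ 0.518 -0.165]
    [295 190] z42 [ 0.546 -0.155] z0 [ 0.579 -0.122] z79 [ 0.517 -0.185]
    [297 200] z42 [ 0.527 -0.179] z0 [ 0.5
[... 2230 characters left out ...]
    [365 277] z42 [ 0.577 -0.396] z0 [ 0.582 -0.352] z79 [ 0.572 -0.434]
    [302 276] z42 [ 0.47  -0.393] z0 [ 0.467 -0.349] z79 [ 0.474 -0.432]
    [305 244] z42 [ 0.472 -0.309] z0 [ 0.468 -0.257] z79 [ 0.475 -0.354]
side [ 234  272   55   38 1388] [262. 290.]
    [234 284] z42 [ 0.359 -0.412] z0 [ 0.346 -0.37 ] z79 [ 0.371 -0.45 ]
    [247 272] z42 [ 0.376 -0.384] z0 [ 0.364 -0.339] z79 [ 0.386 -0.423]
    [285 283] z42 [ 0.443 -0.41 ] z0 [ 0.437 -0.367] z79 [ 0.448 -0.447]
    [288 297] z42 [ 0.451 -0.441] z0 [ 0.445 -0.401] z79 [ 0.455 -0.476]
    [277 309] z42 [ 0.435 -0.466] z0 [ 0.429 -0.428] z79 [ 0.441 -0.499]
    [236 296] z42 [ 0.367 -0.439] z0 [ 0.355 -0.399] z79 [ 0.378 -0.474]
```

View pics/c1.png

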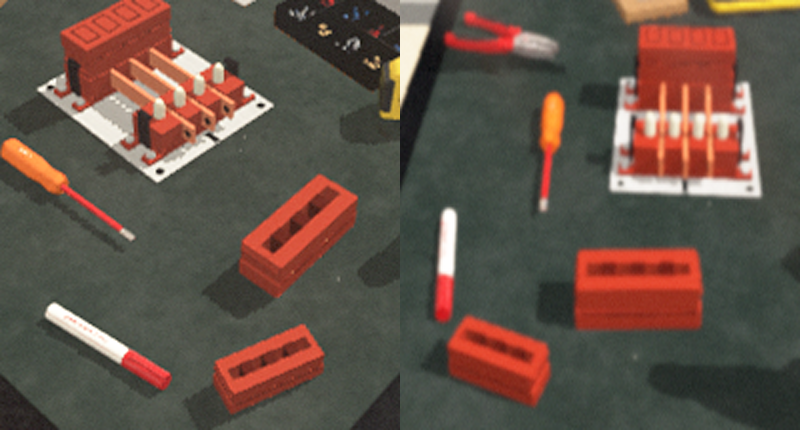

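View pics/wrist0.png

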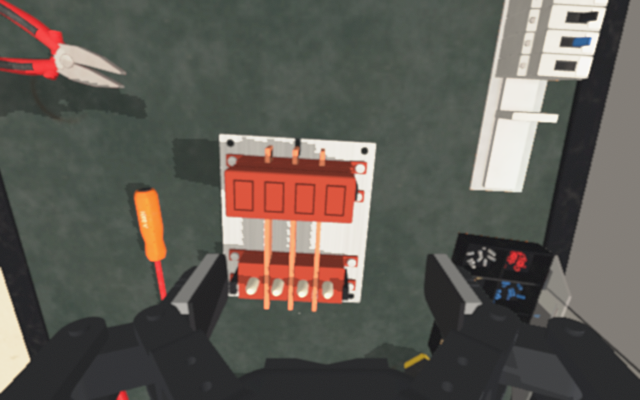

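The crop confirms it: the 4-socket block at scene (354,247) is the larger one (about 115 mm long, against about 80 mm for the one at (340,314)), sockets up, with its long side along world x. The wrist picture shows the plate corners at about (219,134), (377,142), (362,303) and the ivory studs near row 288, columns 253–328.

```bash
python3 - <<'E'
from h import *
im=np.load('pics/wrist0.npy'); st=read_state(); c=cam('wrist',st)
h=cv2.cvtColor(im,cv2.COLOR_RGB2HSV)
for p in [(219,134),(377,142),(362,303)]: print('plate',p,onz(c,*p,.003).round(4))
m=((h[...,1]<75)&(h[...,2]>140)).astype(np.uint8); m[:270]=0;m[305:]=0;m[:,:240]=0;m[:,345:]=0
k,l,s,ce=cv2.connectedComponentsWithStats(m)
for i in range(1,k):
    if s[i,4]>30:
        ys,xs=np.nonzero(l==i); print('stud',s[i],ce[i].round(1),onz(c,*ce[i],.05).round(4))
m=(((h[...,0]<10)|(h[...,0]>172))&(h[...,1]>140)&(h[...,2]>150)).astype(np.uint8)
m[:160]=0;m[225:]=0;m[:,:215]=0;m[:,365:]=0
k,l,s,ce=cv2.connectedComponentsWithStats(m); i=1+s[1:,4].argmax()
r=cv2.minAreaRect(np.argwhere(l==i)[:,::-1].astype(np.float32)); print('closed top',s[i],r)
for p in cv2.boxPoints(r): print(p,onz(c,*p,.079).round(4))
# xArm7 FK test
def fk(q):
    al=np.radians([0,-90,90,90,90,90,-90]);a=[0,0,0,.0525,.0775,0,.076];d=[.267,0,.293,0,.3425,0,.097]
    T=np.eye(4)
    for i in range(7):
        ca,sa,ct,s_=np.cos(al[i]),np.sin(al[i]),np.cos(q[i]),np.sin(q[i])
        T=T@np.array([[ct,-s_,0,a[i]],[s_*ca,ct*ca,-sa,-d[i]*sa],[s_*sa,ct*sa,ca,d[i]*ca],[0,0,0,1]])
    return T
print(fk(st['qpos']).round(3), rot(st['ee_rot']).as_matrix().round(3), st['position'])
E
```

```text
plate (219, 134) [0.5075 0.0302 0.003 ]
plate (377, 142) [0.6805 0.0215 0.003 ]
plate (362, 303) [ 0.6706 -0.1845  0.003 ]
stud [246 278  12  16 144] [251.8 285.5] [ 0.5429 -0.1292  0.05  ]
stud [272 279  11  17 144] [277. 287.] [ 0.5706 -0.1311  0.05  ]
stud [298 281  10  16 139] [302.3 288.3] [ 0.5984 -0.1326  0.05  ]
stud [323 282  10  17 145] [327.5 289.4] [ 0.6261 -0.134   0.05  ]
closed top [ 225  170  131   55 5827] ((288.9415283203125, 199.0523223876953), (130.79830932617188, 51.91993713378906), 3.1798300743103027)
[222.20306 221.34464] [ 0.527  -0.0418  0.079 ]
[225.08307 169.50464] [0.5341 0.0081 0.079 ]
[355.68    176.76001] [0.6513 0.0014 0.079 ]
[352.8 228.6] [ 0.6499 -0.0491  0.079 ]
[[ 0.99  -0.017 -0.139  0.576]
 [-0.015 -1.     0.015 -0.051]
 [-0.139 -0.013 -0.99   0.274]
 [ 0.     0.     0.     1.   ]] [[ 0.     1.    -0.001]
 [ 1.    -0.    -0.   ]
 [-0.    -0.001 -1.   ]] [ 6.24614333e-01 -6.60138263e-05  2.30614479e-01]
```

```bash
python3 -m jog '[[-4.1,-1.1,0,0,0,0,1],[-4.1,-1.1,0,0,0,0,1],[-4.1,-1.1,0,0,0,0,1],[-4.1,-1.1,0,0,0,0,1],[-4.1,-1.1,0,0,0,0,1],[-4.1,-1.1,0,0,0,0,1],[-4.1,-1.1,0,0,0,0,1],[-4.1,-1.1,0,0,0,0,1],[0,0,0,0,0,8.5,1],[0,0,0,0,0,8.5,1]]' 60
python3 -c "
from workcell import *;import json
s=read_state();json.dump([list(map(float,s[k])) for k in('qpos','position','ee_rot')],open('p1.json','w'))"
python3 -m jog '[[0,0,0,0,0,8.2,1],[0,0,0,0,0,8.2,1],[0,0,0,0,0,8.2,1],[0,0,0,0,0,8.2,1],[0,0,0,0,0,8.2,1],[0,0,0,0,0,8.2,1],[0,0,0,0,0,8.2,1],[0,0,0,0,0,8.2,1],[0,0,0,0,0,7.4,1],[0,0,0,0,0,0,1]]'
python3 - <<'E'
from h import *; import json
im,c=shot('wrist','w1')
h=cv2.cvtColor(im,cv2.COLOR_RGB2HSV)
m=(((h[...,0]<10)|(h[...,0]>172))&(h[...,1]>120)&(h[...,2]>60)).astype(np.uint8)
k,l,s,ce=cv2.connectedComponentsWithStats(m)
for i in range(1,k):
    if s[i,4]>1500:
        r=cv2.minAreaRect(np.argwhere(l==i)[:,::-1].astype(np.float32)); print(s[i],r)
        for p in cv2.boxPoints(r): print(p.round(),onz(c,*p,.042).round(4))
s=read_state()
S=[(s['qpos'],s['position'],s['ee_rot'])]+[json.load(open('p1.json'))]+[([.10550334,.50817209,-.23753079,1.50089617,.12567267,1.14891539,-.15485254],[.624614,-.000066,.230614],None)]
A=[];b=[]
for q,p,e in S:
    T=np.eye(3);us=[np.array([0,0,1.])]
    for i in range(7):
        T=T@R.from_euler('zyzyzyz'[i],q[i]).as_matrix()
        if i in(1,3,5): us.append(T[:,2])
    A.append(np.array(us).T);b.append(p)
    if e is not None: print((T.T@rot(e).as_matrix()).round(3))
A=np.vstack(A);b=np.hstack(b);x=np.linalg.lstsq(A,b,rcond=None)[0];print(x,A@x-b)
E
```

```text
time_s: 1.15
position: [0.5356, -0.3303, 0.2306]
ee_rot: [-0.0, 0.807, 0.591, -0.0]
wrist_force: [0.9, -0.5, -0.7]
finger_gap: 0.999
gripper_force: 0.0
time_s: 2.15
position: [0.537, -0.3277, 0.2309]
ee_rot: [-0.0, 1.0, -0.001, -0.0]
wrist_force: [0.7, 1.0, -0.6]
finger_gap: 0.999
gripper_force: 0.0
[    0    34   178   156 13422] ((88.17591857910156, 111.111328125), (179.40151977539062, 151.93312072753906), 1.3639277219772339)
[ -3. 185.] [0.5203 0.0097 0.042 ]
[ 0. 33.] [ 0.6619 -0.0347  0.042 ]
[180.  37.] [ 0.6582 -0.1953  0.042 ]
[176. 189.] [ 0.5155 -0.173   0.042 ]
[ 305  117   49  116 5346] ((329.0, 174.5), (115.0, 48.0), 90.0)
[305. 117.] [ 0.5878 -0.3069  0.042 ]
[353. 117.] [ 0.5877 -0.3531  0.042 ]
[353. 232.] [ 0.4675 -0.3558  0.042 ]
[305. 232.] [ 0.4676 -0.3045  0.042 ]
[ 360  237   57   78 2577] ((387.8484191894531, 276.1182861328125), (36.11442184448242, 77.13008117675781), 25.463346481323242)
[355. 303.] [ 0.379 -0.36   0.042]
[388. 234.] [ 0.4657 -0.3935  0.042 ]
[421. 249.] [ 0.4473 -0.4299  0.042 ]
[388. 319.] [ 0.3578 -0.3986  0.042 ]
[[-0.006  1.    -0.   ]
 [-1.    -0.006  0.   ]
 [-0.     0.     1.   ]]
[[-0.575 -0.818 -0.   ]
 [ 0.818 -0.575  0.   ]
 [-0.     0.     1.   ]]
[-9.49347884e+02 -5.24249870e-02 -5.94164805e-01 -9.49379997e+02] [-3.19419633e-01  7.18530482e-02  1.25819932e-03 -3.59244892e-02
  2.60153257e-01 -6.69743953e-05  1.51750932e-01  7.92089737e-02
 -1.19122492e-03]
```

View pics/w1.png

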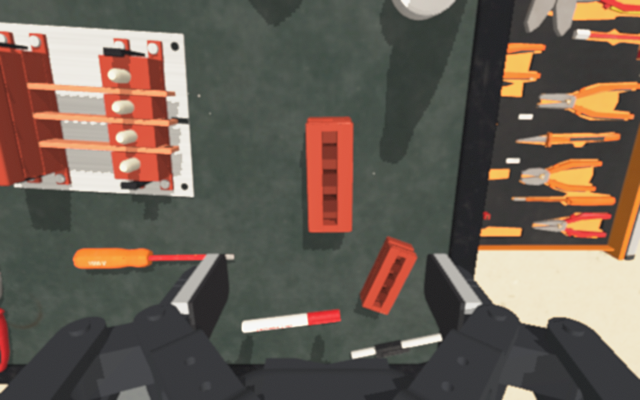

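The wrist view shows the cap upright in the image at columns 305–353, rows 117–232, with the sockets visible. Its centre comes out at (0.528, -0.330), 120 mm long and square to x. Next I'll work out the arm's kinematics from the logged poses, to check reach before choosing how to turn it.

```bash
python3 - <<'E'
from h import *; import json, itertools
s=read_state(); json.dump([list(map(float,s[k])) for k in('qpos','position','ee_rot')],open('p2.json','w'))
S=[([.10550334,.50817209,-.23753079,1.50089617,.12567267,1.14891539,-.15485254],[.624614,-.000066,.230614],[-4.97e-4,.70713,.70708,-4.98e-4]),json.load(open('p1.json')),json.load(open('p2.json'))]
for t in S: print(np.round(t[0],3))
res=[]
for sg in itertools.product([1,-1],repeat=7):
    A=[];b=[];C=[]
    for q,p,e in S:
        T=np.eye(3);us=[]
        for i in range(7):
            T=T@R.from_euler('zyzyzyz'[i],sg[i]*q[i]).as_matrix()
            if i in(1,3): us.append(T[:,2])
        us.append([0,0,1.]); A.append(np.array(us).T);b.append(p);C.append(T.T@rot(e).as_matrix())
    oe=sum(np.abs(C[0]-x).max() for x in C)
    A=np.vstack(A);b=np.hstack(b);x=np.linalg.lstsq(A,b,rcond=None)[0]
    res.append((oe,np.abs(A@x-b).max(),sg,x.round(3),C[0].round(2).tolist()))
for r in sorted(res,key=lambda r:r[0])[:6]: print(r)
E
```

```text
[ 0.106  0.508 -0.238  1.501  0.126  1.149 -0.155]
[ 0.586  0.51  -0.119  1.489  0.064  1.147  0.148]
[ 0.384  0.517  0.209  1.492 -0.112  1.145 -0.956]
(np.float64(2.2364546129814916e-06), np.float64(0.026635139219767068), (-1, 1, -1, 1, -1, 1, -1), array([ 0.635,  0.351, -0.178]), [[0.0, -1.0, -0.0], [1.0, 0.0, 0.0], [-0.0, -0.0, 1.0]])
(np.float64(0.003351304133022804), np.float64(0.026637928982289893), (-1, -1, -1, -1, -1, -1, -1), array([-0.635, -0.351,  0.64 ]), [[0.0, -1.0, 0.0], [1.0, 0.0, -0.0], [0.0, 0.0, 1.0]])
(np.float64(0.16138623097086285), np.float64(0.0269807099551293), (-1, 1, -1, -1, 1, 1, 1), array([ 0.69, -0.35, -0.18]), [[0.01, 0.99, 0.14], [1.0, -0.02, 0.01], [0.02, 0.14, -0.99]])
(np.float64(0.16259243142531296), np.float64(0.02697928158708951), (-1, -1, -1, 1, 1, -1, 1), array([-0.69 ,  0.35 ,  0.641]), [[0.01, 0.99, -0.14], [1.0, -0.02, -0.01], [-0.02, -0.14, -0.99]])
(np.float64(0.4580251003520751), np.float64(0.026635139219767068), (-1, 1, -1, 1, 1, 1, -1), array([ 0.635,  0.351, -0.178]), [[0.1, -0.99, -0.05], [0.97, 0.11, -0.22], [0.23, -0.02, 0.97]])
(np.float64(0.4594067855267456), np.float64(0.026637928982289893), (-1, -1, -1, -1, 1, -1, -1), array([-0.635, -0.351,  0.64 ]), [[0.1, -0.99, 0.05], [0.97, 0.11, 0.22], [-0.23, 0.03, 0.97]])
```

```bash
python3 -m jog '[[0,0,0,0,-6.7,0,1],[0,0,0,0,-6.7,0,1],[0,0.2,0,0,-6.6,0,1],[1.5,0,4.14,0,0,0,1],[1.5,0,4.14,0,0,0,1],[1.5,0,4.14,0,0,0,1],[1.5,0,4.14,0,0,0,1],[0.51,0,1.41,0,0,0,1],[0.51,0,1.41,0,0,0,1],[0.51,0,1.41,0,0,0,1]]'
python3 - <<'E'
from h import *; import json
s=read_state(); json.dump([list(map(float,s[k])) for k in('qpos','position','ee_rot')],open('p3.json','w'))
print(s['qpos'].round(3), rot(s['ee_rot']).as_matrix().round(3))
E
```

```text
time_s: 3.2
position: [0.5376, -0.3308, 0.0108]
ee_rot: [0.001, 0.985, 0.0, -0.173]
wrist_force: [1.1, 0.7, 0.2]
finger_gap: 1.004
gripper_force: 0.0
[ 0.316  0.914  0.227  1.402 -0.021  1.147 -1.074] [[ 0.94   0.001 -0.34 ]
 [ 0.001 -1.    -0.001]
 [-0.34   0.001 -0.94 ]]
```

```bash
python3 -m jog '[[0,0,0,0,0,0,0],[0,0,0,0,0,0,0],[0,0,0,0,0,0,0],[0,0,0,0,0,0,0],[0,0,0,0,0,0,0],[-0.68,0,-1.88,0,0,0,0],[-1.2,0,-3.3,0,0,0,0],[-1.2,0,-3.3,0,0,0,0],[-1.2,0,-3.3,0,0,0,0],[-1.2,0,-3.3,0,0,0,0]]' 60
```

```text
time_s: 4.2
position: [0.5365, -0.3298, 0.1723]
ee_rot: [-0.0, 0.985, 0.0, -0.174]
wrist_force: [-0.0, -0.6, -1.7]
finger_gap: 0.53
gripper_force: 61.6
```

```bash
cat > ik.py <<'E'
from h import *; import json, glob
from scipy.optimize import lsq_linear, least_squares
sg=[-1,1,-1,1,-1,1,-1]
C=np.array([[0,-1,0],[1,0,0],[0,0,1.]])
def frames(q):
    T=np.eye(3);o=[]
    for i in range(7):
        T=T@R.from_euler('zyzyzyz'[i],sg[i]*q[i]).as_matrix(); o.append(T)
    return o
def rowsA(q):
    f=frames(q); return np.hstack([f[0],f[2],f[4],f[6]@C])
S=[([.10550334,.50817209,-.23753079,1.50089617,.12567267,1.14891539,-.15485254],[.624614,-.000066,.230614])]+[json.load(open(f))[:2] for f in sorted(glob.glob('p*.json'))]
A=np.vstack([rowsA(q) for q,p in S]);b=np.hstack([p for q,p in S])
x0=np.array([0,0,.3,0,0,.38,0,0,.35,0,0,.25])
dx=np.linalg.lstsq(np.vstack([A,3e-3*np.eye(12)]),np.hstack([b-A@x0,np.zeros(12)]),rcond=None)[0]
X=x0+dx; err=np.abs(A@X-b).max()
lo=np.array([-3.08,-.24,-1.43,0,-1.52,.17,-2.89]);hi=np.array([3.08,2.05,1.35,2.5,4.66,1.96,2.89])
def fkp(q): return rowsA(q)@X, frames(q)[6]@C
def ik(p,M,q0):
    def f(q):
        P,Q=fkp(q); return np.hstack([(P-p)*10,R.from_matrix(Q.T@M).as_rotvec()*2,1e-3*(q-q0)])
    r=least_squares(f,np.clip(q0,lo+.03,hi-.03),bounds=(lo+.02,hi-.02),max_nfev=80); P,Q=fkp(r.x)
    return r.x,np.linalg.norm(P-p),np.linalg.norm(R.from_matrix(Q.T@M).as_rotvec())
E
python3 - <<'E'
import json
from workcell import read_state
s=read_state(); json.dump([list(map(float,s[k])) for k in('qpos','position','ee_rot')],open('p4.json','w'))
from ik import *
print(len(S),X.round(3),err)
q0=np.array(s['qpos'])
def pose(h,t,ysign,G):   # h yaw of horizontal part, t elevation above horizontal
    d=np.array([np.cos(t)*np.cos(h),np.cos(t)*np.sin(h),-np.sin(t)])
    y=ysign*np.array([np.sin(h),-np.cos(h),0]); 
    return G+.019*d, np.array([np.cross(y,d),y,d]).T
for G in ([.53,-.34,.076],[.5,-.3,.076],[.45,-.3,.076],[.55,-.25,.076]):
  for hd in (60,90,120):
    out=[]
    for name,h,t,ys in(('d1',hd,20,1),('d2',hd+180,30,1),('d2b',hd+180,30,-1)):
        p,M=pose(np.radians(h),np.radians(t),ys,np.array(G))
        best=min((ik(p,M,g) for g in (q0,np.r_[q0[:4],-1.2,1.4,q0[6]],np.r_[q0[:4],1.4,1.4,q0[6]],np.r_[-.5,.9,.8,1.4,1.4,1.2,0.])),key=lambda r:r[1]+.2*r[2])
        out.append((name,round(best[1],3),round(best[2],2)))
    print(G,hd,out)
E
```

```text
5 [ 0.    -0.006  0.244  0.    -0.019  0.578 -0.    -0.     0.382 -0.
 -0.     0.359] 1.2697349477008846e-05
[0.53, -0.34, 0.076] 60 [('d1', np.float64(0.0), np.float64(0.0)), ('d2', np.float64(0.0), np.float64(0.0)), ('d2b', np.float64(0.0), np.float64(0.0))]
[0.53, -0.34, 0.076] 90 [('d1', np.float64(0.0), np.float64(0.0)), ('d2', np.float64(0.0), np.float64(0.0)), ('d2b', np.float64(0.0), np.float64(0.0))]
[0.53, -0.34, 0.076] 120 [('d1', np.float64(0.02), np.float64(0.2)), ('d2', np.float64(0.0), np.float64(0.0)), ('d2b', np.float64(0.0), np.float64(0.0))]
[0.5, -0.3, 0.076] 60 [('d1', np.float64(0.0), np.float64(0.0)), ('d2', np.float64(0.0), np.float64(0.0)), ('d2b', np.float64(0.0), np.float64(0.0))]
[0.5, -0.3, 0.076] 90 [('d1', np.float64(0.0), np.float64(0.0)), ('d2', np.float64(0.0), np.float64(0.0)), ('d2b', np.float64(0.0), np.float64(0.0))]
[0.5, -0.3, 0.076] 120 [('d1', np.float64(0.011), np.float64(0.1)), ('d2', np.float64(0.001), np.float64(0.01)), ('d2b', np.float64(0.001), np.float64(0.01))]
[0.45, -0.3, 0.076] 60 [('d1', np.float64(0.0), np.float64(0.0)), ('d2', np.float64(0.0), np.float64(0.0)), ('d2b', np.float64(0.0), np.float64(0.0))]
[0.45, -0.3, 0.076] 90 [('d1', np.float64(0.0), np.float64(0.0)), ('d2', np.float64(0.0), np.float64(0.0)), ('d2b', np.float64(0.0), np.float64(0.0))]
[0.45, -0.3, 0.076] 120 [('d1', np.float64(0.005), np.float64(0.05)), ('d2', np.float64(0.015), np.float64(0.12)), ('d2b', np.float64(0.015), np.float64(0.12))]
[0.55, -0.25, 0.076] 60 [('d1', np.float64(0.0), np.float64(0.0)), ('d2', np.float64(0.0), np.float64(0.0)), ('d2b', np.float64(0.0), np.float64(0.0))]
[0.55, -0.25, 0.076] 90 [('d1', np.float64(0.0), np.float64(0.0)), ('d2', np.float64(0.0), np.float64(0.0)), ('d2b', np.float64(0.0), np.float64(0.0))]
[0.55, -0.25, 0.076] 120 [('d1', np.float64(0.008), np.float64(0.08)), ('d2', np.float64(0.0), np.float64(0.0)), ('d2b', np.float64(0.0), np.float64(0.0))]
```

```bash
python3 - <<'E'
from ik import *
s=read_state(); q0=np.array(s['qpos']); P0,M0=fkp(q0)
G0=P0-.019*M0[:,2]
for hd in (50,60,75,90):
  for G in ([.53,-.34,.16],):
    q=q0.copy(); log=[];w=0;mj=0
    # yaw
    for k in range(1,11):
        Mz=R.from_euler('z',hd*k/10,degrees=True).as_matrix()@M0; g=G0+(np.array(G)-G0)*k/10
        qn,e,a=ik(g+.019*Mz[:,2],Mz,q); w=max(w,e+a);mj=max(mj,np.abs(qn-q).max()); q=qn
    qa=q
    for k in range(1,13):
        Ms=Mz@R.from_euler('y',90*k/12,degrees=True).as_matrix()
        qn,e,a=ik(np.array(G)+.019*Ms[:,2],Ms,q); w=max(w,e+a);mj=max(mj,np.abs(qn-q).max()); q=qn
    for k in range(1,4):
        g=np.array(G)-[0,0,.028*k]
        qn,e,a=ik(g+.019*Ms[:,2],Ms,q); w=max(w,e+a);mj=max(mj,np.abs(qn-q).max()); q=qn
    print(hd,'err',round(w,4),'maxstep',mj.round(2),qa.round(2),q.round(2))
    # d2 from tool down above G (both y signs), swing
    for ys in (1,-1):
        h=np.radians(hd+180); y=ys*np.array([np.sin(h),-np.cos(h),0]); w=0;mj=0
        q=q0.copy()
        for k in range(0,13):
            t=np.radians(90-60*k/12); d=np.array([np.cos(t)*np.cos(h),np.cos(t)*np.sin(h),-np.sin(t)])
            M=np.array([np.cross(y,d),y,d]).T
            g=np.array([.53,-.34,.24])-d*.1*k/12-[0,0,.1*k/12]
            if k==0:
                for _ in range(3): q,e,a=ik(g+.019*d,M,q)
                qs=q
            qn,e,a=ik(g+.019*d,M,q); w=max(w,e+a);mj=max(mj,np.abs(qn-q).max()); q=qn
        print('   d2',ys,round(w,4),mj.round(2),qs.round(2),q.round(2))
E
```

```text
50 err 0.0 maxstep 0.12 [ 0.3   0.65  0.09  1.56  0.32  1.07 -0.49] [ 1.41  1.15 -0.71  1.63 -0.64  0.99  0.74]
   d2 1 0.3321 0.06 [-0.05  0.78  1.19  1.51 -0.74  1.35 -2.64] [-0.4   1.24  1.33  1.3  -0.25  1.39 -2.87]
   d2 -1 0.0 0.07 [ 0.55  0.52 -0.04  1.5   0.02  1.12 -0.19] [-0.1   0.96  0.28  1.26  0.6   1.61 -0.75]
60 err 0.0 maxstep 0.12 [ 0.31  0.62  0.06  1.62  0.37  1.   -0.38] [ 1.33  1.17 -0.65  1.47 -0.55  1.2   0.71]
   d2 1 0.2493 0.06 [-0.02  0.73  1.07  1.51 -0.66  1.29 -2.53] [-0.51  1.21  1.33  1.48 -0.23  1.17 -2.87]
   d2 -1 0.0 0.08 [ 0.58  0.52 -0.09  1.5   0.05  1.12 -0.04] [-0.15  0.88  0.26  1.45  0.7   1.45 -0.78]
75 err 0.0 maxstep 0.14 [ 0.34  0.58  0.    1.71  0.46  0.88 -0.21] [ 1.2   1.23 -0.61  1.23 -0.43  1.5   0.69]
   d2 1 0.1344 0.08 [ 0.03  0.68  0.94  1.51 -0.56  1.24 -2.35] [-0.66  1.16  1.33  1.75 -0.19  0.82 -2.87]
   d2 -1 0.0 0.1 [ 0.63  0.52 -0.16  1.5   0.09  1.13  0.19] [-0.22  0.77  0.23  1.73  0.89  1.23 -0.86]
90 err 0.0 maxstep 0.16 [ 0.4   0.54 -0.06  1.79  0.53  0.77 -0.03] [ 1.08  1.29 -0.58  0.99 -0.33  1.78  0.71]
   d2 1 0.0278 0.1 [ 0.1   0.62  0.77  1.51 -0.45  1.19 -2.19] [-0.78  1.13  1.33  2.01 -0.14  0.43 -2.87]
   d2 -1 0.0 0.14 [ 0.67  0.52 -0.24  1.5   0.13  1.13  0.41] [-0.24  0.67  0.18  2.    1.16  1.06 -1.01]
```

```bash
python3 -m jog '[[0,0,0,-2.56,0,-7.05,0],[0,0,0,-2.56,0,-7.05,0],[0,0,0,-2.56,0,-7.05,0],[0,0,0,-2.56,0,-7.05,0],[0,0,0,-2.56,0,-7.05,0],[0,0,0,-2.56,0,-7.05,0],[0,0,0,-2.56,0,-7.05,0],[0,0,0,-2.56,0,-7.05,0],[0,0,0,0,8.1,0,0],[0,0,0,0,8.1,0,0]]'
python3 -m jog '[[0,0,0,0,8.2,0,0],[0,0,0,0,8.2,0,0],[0,0,0,0,8.2,0,0],[0,0,0,0,8.2,0,0],[0,0,0,0,8.2,0,0],[0,0,0,0,8.2,0,0],[0,0,0,0,8.2,0,0],[0,0,0,0,8.2,0,0],[0,0,0,0,8.2,0,0],[0,0,0,0,0,0,0]]'
cat > st.py <<'E'
from h import *
s=read_state(); M=rot(s['ee_rot']).as_matrix(); p=np.array(s['position'])
print('q',s['qpos'].round(2)); print('dir',M[:,2].round(3),'x',M[:,0].round(3),'y',M[:,1].round(3),'elev',np.degrees(np.arcsin(-M[2,2])).round(2),'G',(p-.019*M[:,2]).round(4),'down in tool',(M.T@[0,0,-1]).round(3),'F',s['wrist_force'].round(2))
E
python3 st.py
```

```text
time_s: 5.2
position: [0.5384, -0.327, 0.1713]
ee_rot: [0.016, 0.864, 0.502, -0.026]
wrist_force: [-0.9, 0.1, -3.4]
finger_gap: 0.535
gripper_force: 61.8
time_s: 6.2
position: [0.5331, -0.3327, 0.1628]
ee_rot: [-0.29, 0.711, 0.404, 0.496]
wrist_force: [-1.1, -0.3, -4.2]
finger_gap: 0.528
gripper_force: 62.1
q [ 1.31  1.03 -0.59  1.46 -0.64  1.32  0.66]
dir [ 0.472  0.814 -0.338] x [0.181 0.286 0.941] y [ 0.863 -0.505 -0.012] elev 19.78 G [ 0.5241 -0.3482  0.1693] down in tool [-0.941  0.012  0.338] F [-1.08 -0.3  -4.23]
```

```bash
python3 -m jog '[[-2.26,0.03,0.81,0,0,0,0],[-2.26,0.03,0.81,0,0,0,0],[-2.26,0.03,0.81,0,0,0,0],[-0.47,0,0.17,0,0,0,0],[-0.47,0,0.17,0,0,0,0],[-0.38,0,0.135,0,0,0,0],[-0.28,0,0.1,0,0,0,0],[-0.19,0,0.07,0,0,0,0],[0,0,0,0,0,0,0],[0,0,0,0,0,0,0]]'
python3 st.py; python3 -c "
from h import *
im,c=shot('side','s2'); im2,c=shot('scene','s3')
f=lambda x:cv2.resize(x,(400,400),interpolation=cv2.INTER_CUBIC)
cv2.imwrite('pics/c2.png',np.hstack([f(im[170:330,280:440]),f(im2[130:330,270:470])])[...,::-1])"
```

```text
time_s: 7.2
position: [0.5373, -0.3309, 0.0798]
ee_rot: [-0.287, 0.709, 0.409, 0.497]
wrist_force: [-0.3, -0.0, -1.7]
finger_gap: 0.526
gripper_force: 62.0
q [ 1.29  1.14 -0.57  1.46 -0.61  1.25  0.75]
dir [ 0.47   0.814 -0.342] x [0.171 0.296 0.94 ] y [ 0.866 -0.5   -0.   ] elev 19.98 G [ 0.5284 -0.3463  0.0863] down in tool [-0.94   0.     0.342] F [-0.25 -0.   -1.65]
```

View pics/c2.png

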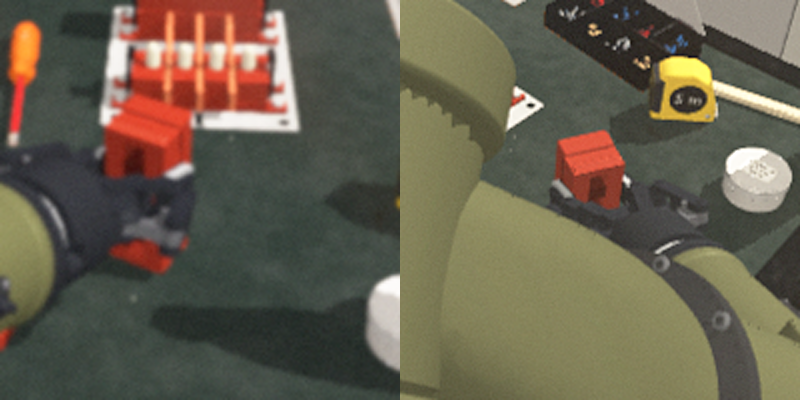

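The cap is held nearly upright (side crop, about (150,185)), mating face toward the gripper; it still has about 10 mm to go, and nothing is touched around it.

```bash
python3 -m jog '[[-0.28,0,0.1,0,0,0,0],[-0.28,0,0.1,0,0,0,0],[-0.19,0,0.07,0,0,0,0],[-0.19,0,0.07,0,0,0,0],[0,0,0,0,0,0,0],[0,0,0,0,0,0,0],[0,0,0,0,0,0,0],[0,0,0,0,0,0,0],[0,0,0,0,0,0,0],[0,0,0,0,0,0,0]]'
python3 st.py
```

```text
time_s: 8.3
position: [0.5373, -0.3308, 0.0727]
ee_rot: [-0.288, 0.708, 0.409, 0.498]
wrist_force: [-5.4, -3.3, 12.6]
finger_gap: 0.531
gripper_force: 63.1
q [ 1.29  1.15 -0.57  1.46 -0.61  1.25  0.76]
dir [ 0.47   0.815 -0.338] x [0.168 0.293 0.941] y [ 0.866 -0.5    0.001] elev 19.74 G [ 0.5283 -0.3463  0.0791] down in tool [-0.941 -0.001  0.338] F [-5.37 -3.26 12.59]
```

```bash
python3 -m jog '[[0.15,0,-0.05,0,0,0,0.53],[0,0,0,0,0,0,0.7],[0,0,0,0,0,0,1],[0,0,0,0,0,0,1],[0,0,0,0,0,0,1],[0,0,-2,0,0,0,1],[0,0,-4,0,0,0,1],[0,0,-4,0,0,0,1],[3.76,0,-1.37,0,0,0,1],[3.76,0,-1.37,0,0,0,1]]'
python3 st.py
python3 - <<'E'
from h import *
for n in('side','scene'):
    im,c=shot(n,n+'3'); h=cv2.cvtColor(im,cv2.COLOR_RGB2HSV)
    m=(((h[...,0]<8)|(h[...,0]>174))&(h[...,1]>130)&(h[...,2]>60)).astype(np.uint8)
    p=proj(c,[.532,-.34,.06]).astype(int); k,l,s,ce=cv2.connectedComponentsWithStats(m); i=l[p[1],p[0]]; print(n,p,i,s[i] if i else 0)
    if i:
        cn=cv2.findContours((l==i).astype(np.uint8),0,1)[0][0]
        for q in cv2.approxPolyDP(cv2.convexHull(cn),3,True)[:,0]: print('  ',q,'z120',onz(c,*q,.12)[:2].round(4),'z0',onz(c,*q,0)[:2].round(4))
E
```

```text
time_s: 9.3
position: [0.4894, -0.4135, 0.1851]
ee_rot: [-0.287, 0.71, 0.408, 0.497]
wrist_force: [-0.1, 0.8, 0.1]
finger_gap: 1.0
gripper_force: 0.0
q [ 1.37  1.05 -0.56  1.28 -0.59  1.52  0.62]
dir [ 0.471  0.813 -0.341] x [0.173 0.294 0.94 ] y [ 0.865 -0.502 -0.003] elev 19.94 G [ 0.4804 -0.429   0.1915] down in tool [-0.94   0.003  0.341] F [-0.13  0.84  0.14]
side [337 247] 15 [ 322  191   35   92 1901]
   [333 191] z120 [ 0.524  -0.2474] z0 [ 0.527  -0.0559]
   [345 191] z120 [ 0.5466 -0.2475] z0 [ 0.5561 -0.0559]
   [356 220] z120 [ 0.5619 -0.3401] z0 [ 0.5758 -0.1753]
   [354 270] z120 [ 0.5519 -0.4628] z0 [ 0.5629 -0.3335]
   [344 282] z120 [ 0.5366 -0.4871] z0 [ 0.5432 -0.3648]
   [322 272] z120 [ 0.5056 -0.4669] z0 [ 0.5033 -0.3389]
   [326 203] z120 [ 0.5109 -0.2881] z0 [ 0.5101 -0.1083]
scene [363 232] 0 0
```

```bash
python3 -m jog '[[4.5,0,-1.6,0,0,0,1],[4.5,0,-1.6,0,0,0,1],[0,0,0,0,-8.1,0,1],[0,0,0,0,-8.1,0,1],[0,0,0,0,-8.1,0,1],[0,0,0,0,-8.1,0,1],[0,0,0,0,-8.1,0,1],[0,0,0,0,-8.1,0,1],[0,0,0,0,-8.1,0,1],[0,0,0,0,-8.1,0,1]]'
python3 st.py
```

```text
time_s: 10.4
position: [0.4909, -0.4118, 0.2818]
ee_rot: [-0.021, 0.865, 0.5, 0.037]
wrist_force: [0.6, -0.3, -0.8]
finger_gap: 1.001
gripper_force: 0.0
q [ 0.86  0.51 -0.27  1.35  0.05  1.3   0.09]
dir [ 0.044  0.073 -0.996] x [0.498 0.863 0.086] y [ 0.866 -0.5    0.002] elev 85.09 G [ 0.4901 -0.4132  0.3008] down in tool [-0.086 -0.002  0.996] F [ 0.59 -0.32 -0.8 ]
```

```bash
python3 -m jog '[[4.35,0,0,0,0,0,1],[4.35,0,0,0,0,0,1],[4.35,0,0,0,0,0,1],[4.35,0,0,0,0,0,1],[0,0,0,0,-8.15,0,1],[0,0,0,0,-8.15,0,1],[0,0,0,0,-8.15,0,1],[0,0,0,0,-8.15,0,1],[0,0,0,0,-8.15,0,1],[0,0,0,0,-8.15,0,1]]'
python3 -m jog '[[0,0,0,0,-8.15,0,1],[0,0,0,0,-8.15,0,1],[0,0,0,0,0,0,1],[0,0,0,0,0,0,1],[0,0,0,0,0,0,1],[0,0,0,0,0,0,1],[0,0,0,0,0,0,1],[0,0,0,0,0,0,1],[0,0,0,0,0,0,1],[0,0,0,0,0,0,1]]'
python3 st.py
python3 - <<'E'
from h import *
im,c=shot('wrist','w4'); print(proj(c,[.532,-.34,.12]),proj(c,[.532,-.34,0]))
h=cv2.cvtColor(im,cv2.COLOR_RGB2HSV)
m=(((h[...,0]<10)|(h[...,0]>172))&(h[...,1]>120)&(h[...,2]>60)).astype(np.uint8)
k,l,s,ce=cv2.connectedComponentsWithStats(m)
for i in range(1,k):
    if s[i,4]>800:
        cn=cv2.findContours((l==i).astype(np.uint8),0,1)[0][0]; print(s[i])
        for q in cv2.approxPolyDP(cv2.convexHull(cn),3,True)[:,0]: print('  ',q,'z120',onz(c,*q,.12)[:2].round(4),'z0',onz(c,*q,0)[:2].round(4))
E
```

```text
time_s: 11.4
position: [0.5781, -0.2605, 0.2972]
ee_rot: [0.188, 0.803, 0.464, -0.324]
wrist_force: [0.4, -0.6, -0.4]
finger_gap: 1.0
gripper_force: 0.0
time_s: 12.4
position: [0.5773, -0.2617, 0.2968]
ee_rot: [0.25, 0.75, 0.433, -0.433]
wrist_force: [0.5, 0.9, 0.4]
finger_gap: 0.996
gripper_force: 0.0
q [-0.05  0.76  0.02  1.32  0.83  1.73 -0.72]
dir [-0.433 -0.749 -0.501] x [ 0.25   0.434 -0.866] y [ 0.866 -0.5   -0.   ] elev 30.04 G [ 0.5855 -0.2475  0.3063] down in tool [0.866 0.    0.501] F [0.49 0.9  0.37]
[326.24997184  50.48177303] [326.24489295 -62.90779748]
[ 298    0   68   66 3589]
   [355   0] z120 [ 0.5767 -0.3025] z0 [ 0.5233 -0.4212]
   [365  64] z120 [ 0.5529 -0.3743] z0 [ 0.4839 -0.54  ]
   [301  61] z120 [ 0.5051 -0.3415] z0 [ 0.4048 -0.4858]
   [299   0] z120 [ 0.543 -0.283] z0 [ 0.4676 -0.3891]
[ 221   15   75   45 2695]
   [295  31] z120 [ 0.5227 -0.3071] z0 [ 0.434  -0.4288]
   [295  49] z120 [ 0.5101 -0.3251] z0 [ 0.413  -0.4586]
   [286  54] z120 [ 0.4994 -0.3267] z0 [ 0.3954 -0.4613]
   [234  59] z120 [ 0.4552 -0.3094] z0 [ 0.3223 -0.4326]
   [221  41] z120 [ 0.4636 -0.2865] z0 [ 0.3361 -0.3948]
   [222  24] z120 [ 0.479 -0.273] z0 [ 0.3617 -0.3724]
   [288  15] z120 [ 0.5281 -0.2906] z0 [ 0.4428 -0.4016]
[ 471  177   30   75 1554]
   [480 177] z120 [ 0.6005 -0.8377] z0 [ 0.5627 -1.3071]
   [493 178] z120 [ 0.6224 -0.8589] z0 [ 0.599  -1.3423]
   [500 230] z120 [ 0.5783 -1.8614] z0 [ 0.526  -3.0017]
   [498 243] z120 [ 0.5195 -2.6857] z0 [ 0.4287 -4.366 ]
   [488 251] z120 [ 0.3729 -3.6897] z0 [ 0.1859 -6.028 ]
   [479 242] z120 [ 0.4177 -2.5335] z0 [ 0.2601 -4.1142]
   [471 181] z120 [ 0.5807 -0.8618] z0 [ 0.5299 -1.347 ]
```

View pics/w4.png

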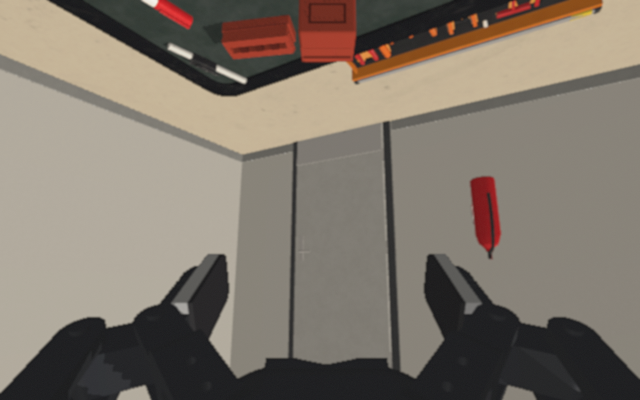

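The view is inverted (tool tilted). The cap stands at columns 301–355, rows 0–62, its back with the embossed squares facing the camera, within about 2 px of the predicted place; the small look-alike is untouched at (258,38).

```bash
python3 -m jog '[[3.85,0,2.23,0,0,0,1],[3.85,0,2.23,0,0,0,1],[3.85,0,2.23,0,0,0,1],[3.85,0,2.23,0,0,0,1],[0,0,3,0,0,0,1],[0,0,3,0,0,0,1],[0,0,3,0,0,0,1],[0,0,1.5,0,0,0,1],[0,0,1.0,0,0,0,1],[0,0,0.5,0,0,0,1]]'
python3 st.py
```

```text
time_s: 13.45
position: [0.5253, -0.3518, 0.0585]
ee_rot: [0.25, 0.75, 0.433, -0.433]
wrist_force: [0.2, 0.9, 0.4]
finger_gap: 0.999
gripper_force: 0.0
q [ 0.06  0.99  0.04  1.59  0.91  1.32 -1.04]
dir [-0.433 -0.75  -0.501] x [ 0.25   0.434 -0.866] y [ 0.866 -0.5   -0.001] elev 30.04 G [ 0.5335 -0.3375  0.068 ] down in tool [0.866 0.001 0.501] F [0.22 0.93 0.43]
```

```bash
python3 -m jog '[[0,0,0,0,0,0,0],[0,0,0,0,0,0,0],[0,0,0,0,0,0,0],[0,0,0,0,0,0,0],[0,0,0,0,0,0,0],[-1,0,-0.6,0,0,0,0],[-3,0,-1.74,0,0,0,0],[-3,0,-1.74,0,0,0,0],[-3,0,-1.74,0,0,0,0],[-3,0,-1.74,0,0,0,0]]' 60
python3 st.py
```

```text
time_s: 14.45
position: [0.5248, -0.3514, 0.2107]
ee_rot: [0.249, 0.75, 0.433, -0.433]
wrist_force: [0.6, -0.4, -2.3]
finger_gap: 0.535
gripper_force: 62.0
q [ 0.06  0.78  0.04  1.55  0.89  1.47 -0.84]
dir [-0.434 -0.749 -0.501] x [ 0.249  0.434 -0.866] y [ 0.866 -0.501 -0.002] elev 30.04 G [ 0.533  -0.3371  0.2202] down in tool [0.866 0.002 0.501] F [ 0.6  -0.35 -2.29]
```

```bash
python3 -m jog '[[0,0,0,0,8.2,0,0],[0,0,0,0,8.2,0,0],[0,0,0,0,8.2,0,0],[0,0,0,0,8.2,0,0],[0,0,0,0,8.2,0,0],[0,0,0,0,8.2,0,0],[0,0,0,0,8.2,0,0],[0,0,0,0,8.2,0,0],[0,0,0,0,8.2,0,0],[0,0,0,0,8.2,0,0]]'
python3 -m jog '[[0,0,0,0,8.0,0,0],[0,0,0,-3.95,0,6.84,0],[0,0,0,-3.95,0,6.84,0],[0,0,0,-3.95,0,6.84,0],[0,0,0,-3.95,0,6.84,0],[0,0,0,-3.95,0,6.84,0],[0,0,0,-3.95,0,6.84,0],[0,0,0,-3.95,0,6.84,0],[0,0,0,-3.95,0,6.84,0],[0,0,0,0,0,0,0]]'
python3 st.py
```

```text
time_s: 15.45
position: [0.5247, -0.3521, 0.2106]
ee_rot: [-0.096, 0.85, 0.491, 0.168]
wrist_force: [-0.4, 0.5, -3.2]
finger_gap: 0.529
gripper_force: 61.9
time_s: 16.45
position: [0.5249, -0.3483, 0.2094]
ee_rot: [0.006, 0.966, -0.026, 0.258]
wrist_force: [-0.5, 0.0, -2.7]
finger_gap: 0.535
gripper_force: 62.3
q [ 0.93  0.37 -0.28  1.96 -0.49  0.44 -0.53]
dir [ 0.498 -0.026 -0.867] x [ 0.866 -0.047  0.499] y [-0.054 -0.999 -0.001] elev 60.1 G [ 0.5154 -0.3478  0.2259] down in tool [-0.499  0.001  0.867] F [-0.47  0.03 -2.7 ]
```

```bash
python3 -m jog '[[0.87,-4.34,0.51,0,0,0,0],[0.87,-4.34,0.51,0,0,0,0],[0.87,-4.34,0.51,0,0,0,0],[0.87,-4.34,0.51,0,0,0,0],[0.87,-4.34,0.51,0,0,0,0],[-1.8,0,3.12,0,0,0,0],[-1.8,0,3.12,0,0,0,0],[-1.8,0,3.12,0,0,0,0],[0,0,0,0,0,0,0],[0,0,0,0,0,0,0]]'
python3 st.py
python3 -c "
from h import *
im,c=shot('side','s5'); im2,c2=shot('scene','n5')
f=lambda x:cv2.resize(x,(400,400),interpolation=cv2.INTER_CUBIC)
cv2.imwrite('pics/c5.png',np.hstack([f(im[130:230,310:410]),f(im2[120:220,220:320])])[...,::-1])"
```

```text
time_s: 17.45
position: [0.5891, -0.1305, 0.1589]
ee_rot: [-0.006, 0.966, -0.023, 0.258]
wrist_force: [0.8, -1.0, -2.4]
finger_gap: 0.532
gripper_force: 62.4
q [ 0.19  0.37  0.08  2.16 -1.    0.19 -0.41]
dir [ 0.499 -0.    -0.867] x [ 0.866 -0.047  0.498] y [-0.041 -0.999 -0.024] elev 60.07 G [ 0.5796 -0.1305  0.1754] down in tool [-0.498  0.024  0.867] F [ 0.8  -0.97 -2.41]
```

View pics/c5.png

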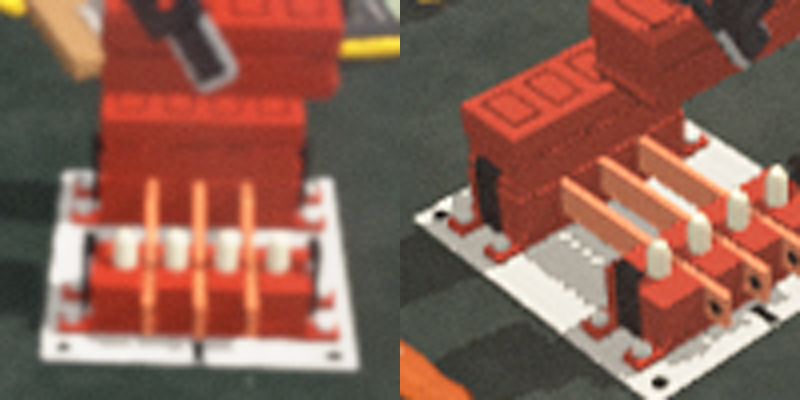

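```bash
python3 - <<'E'
from ik import *
s=read_state(); q0=np.array(s['qpos']); print(fkp(q0)[0]-s['position'])
rng=np.random.default_rng(0)
def M_of(hdeg,ys,lean=np.radians(30)):
    h=np.radians(hdeg); d=np.array([np.sin(lean)*np.cos(h),np.sin(lean)*np.sin(h),-np.cos(lean)]); y=ys*np.array([np.sin(h),-np.cos(h),0]); return np.array([np.cross(y,d),y,d]).T
for hd in(-3.1,176.9):
    g=np.array([.585,-.134,.068])-.008*np.array([np.cos(np.radians(hd)),np.sin(np.radians(hd)),0])
    M=M_of(hd,1); sols=[]
    for _ in range(15):
        r=ik(g+.019*M[:,2],M,q0+rng.normal(0,.5,7)*[1,.5,1,.5,1,.5,2]); 
        sols.append((round(r[1]+.2*r[2],4),r[0].round(2)))
    sols.sort(key=lambda t:t[0]); print(hd); [print(t) for t in sols[:4]]
# continuous yaw both ways at height, tcp fixed at (.56,-.2,.2)
for sgn in(1,-1):
    q=q0.copy();w=0;mj=0;tr=[]
    for k in range(0,23):
        hd=-3.1+sgn*180*k/22; M=M_of(hd,1); p=np.array([.589,-.15,.24])
        qn,e,a=ik(p,M,q); w=max(w,e+a); mj=max(mj,np.abs(qn-q).max()); q=qn
    g=np.array([.593,-.134,.068])
    for k in range(1,6):
        qn,e,a=ik(p+(g+.019*M[:,2]-p)*k/5,M,q); w=max(w,e+a); q=qn
    print(sgn,round(w,4),mj.round(2),q.round(2))
E
```

```text
[-3.44505120e-05 -4.00377291e-05 -3.39781983e-05]
-3.1
(np.float64(0.0183), array([ 1.05,  1.01, -1.41,  2.2 ,  1.68,  0.93, -2.87]))
(np.float64(0.0289), array([ 0.14,  0.57,  0.15,  2.16, -1.5 ,  0.19,  0.1 ]))
(np.float64(0.0289), array([ 0.14,  0.57,  0.15,  2.16, -1.5 ,  0.19,  0.1 ]))
(np.float64(0.0289), array([ 0.14,  0.57,  0.15,  2.16, -1.5 ,  0.19,  0.1 ]))
176.9
(np.float64(0.0), array([ 0.19,  0.94, -0.07,  1.26,  0.09,  1.47,  1.61]))
(np.float64(0.0), array([0.15, 0.94, 0.  , 1.26, 0.05, 1.47, 1.65]))
(np.float64(0.0), array([0.12, 0.94, 0.08, 1.26, 0.  , 1.47, 1.7 ]))
(np.float64(0.0), array([0.12, 0.94, 0.07, 1.26, 0.01, 1.47, 1.69]))
1 0.0 0.37 [ 0.28  0.95 -0.27  1.25  0.22  1.5   1.5 ]
-1 0.9624 0.37 [-0.32  1.13  1.33  1.86 -1.21  1.37 -2.87]
```

```bash
python3 -m jog '[[2,-0.1,-3.47,0,0,0,0],[2,-0.1,-3.47,0,0,0,0],[0,0,0,4.08,-0.2,-7.09,0],[0,0,0,4.08,-0.2,-7.09,0],[0,0,0,4.08,-0.2,-7.09,0],[0,0,0,4.08,-0.2,-7.09,0],[0,0,0,4.08,-0.2,-7.09,0],[0,0,0,4.08,-0.2,-7.09,0],[0,0,0,4.08,-0.2,-7.09,0],[0,0,0,4.08,-0.2,-7.09,0]]'
python3 -m jog '[[0,0,0,4.08,-0.2,-7.09,0],[0,0,0,4.08,-0.2,-7.09,0],[0,0,0,4.08,-0.2,-7.09,0],[0,0,0,4.08,-0.2,-7.09,0],[0,0,0,4.08,-0.2,-7.09,0],[0,0,0,4.08,-0.2,-7.09,0],[0,0,0,4.08,-0.2,-7.09,0],[0,0,0,4.08,-0.2,-7.09,0],[0,0,0,4.08,-0.2,-7.09,0],[0,0,0,4.08,-0.2,-7.09,0]]'
python3 -m jog '[[0,0,0,4.08,-0.2,-7.09,0],[0,0,0,4.08,-0.2,-7.09,0],[0,0,0,4.08,-0.2,-7.09,0],[0,0,0,4.08,-0.2,-7.09,0],[0,0,0,0,0,0,0],[0,0,0,0,0,0,0],[0,0,0,0,0,0,0],[0,0,0,0,0,0,0],[0,0,0,0,0,0,0],[0,0,0,0,0,0,0]]'
python3 st.py
python3 - <<'E'
from ik import *
s=read_state(); M=rot(s['ee_rot']).as_matrix()
h=np.radians(176.9); d=np.array([.5*np.cos(h),.5*np.sin(h),-np.sqrt(.75)]); y=np.array([np.sin(h),-np.cos(h),0]); Mt=np.array([np.cross(y,d),y,d]).T
print('fix rotvec deg',np.degrees(R.from_matrix(M.T@Mt).as_rotvec()).round(2))
g=np.array([.593,-.134,.125])+.019*d; print('shift to G target, final axes cm',(Mt.T@(g-np.array(s['position']))*100).round(2))
E
```

```text
time_s: 18.55
position: [0.5882, -0.1325, 0.2358]
ee_rot: [-0.144, 0.825, 0.504, 0.212]
wrist_force: [0.3, -0.8, -2.8]
finger_gap: 0.531
gripper_force: 62.4
time_s: 19.55
position: [0.5896, -0.1329, 0.2358]
ee_rot: [-0.248, 0.294, 0.921, 0.063]
wrist_force: [0.8, 0.3, -2.5]
finger_gap: 0.529
gripper_force: 62.4
time_s: 20.55
position: [0.5895, -0.1304, 0.2354]
ee_rot: [-0.258, 0.024, 0.966, -0.007]
wrist_force: [0.5, -0.0, -1.6]
finger_gap: 0.531
gripper_force: 62.4
q [ 0.23  0.8  -0.23  1.05  0.19  1.83  1.55]
dir [-0.498 -0.001 -0.867] x [-0.866  0.05   0.497] y [ 0.043  0.999 -0.026] elev 60.14 G [ 0.5989 -0.1304  0.2519] down in tool [-0.497  0.026  0.867] F [ 0.53 -0.03 -1.65]
fix rotvec deg [-1.58  0.18 -0.19]
shift to G target, final axes cm [-5.84 -0.34 11.28]
```

```bash
python3 -m jog '[[0,0,0,-1.58,0.18,-0.19,0],[-1.46,-0.08,2.82,0,0,0,0],[-1.46,-0.08,2.82,0,0,0,0],[-1.46,-0.08,2.82,0,0,0,0],[-1.46,-0.08,2.82,0,0,0,0],[0,0,0,0,0,0,0],[0,0,0,0,0,0,0],[0,0,0,0,0,0,0],[0,0,0,0,0,0,0],[0,0,0,0,0,0,0]]'
python3 st.py
python3 -c "
from h import *
im,c=shot('side','s6'); im2,c2=shot('scene','n6')
f=lambda x:cv2.resize(x,(400,400),interpolation=cv2.INTER_CUBIC)
cv2.imwrite('pics/c6.png',np.hstack([f(im[130:230,310:410]),f(im2[120:220,220:320])])[...,::-1])"
```

```text
time_s: 21.55
position: [0.5842, -0.1327, 0.11]
ee_rot: [-0.258, 0.025, 0.966, 0.007]
wrist_force: [-0.3, -1.1, -1.4]
finger_gap: 0.535
gripper_force: 62.3
q [ 0.26  0.89 -0.23  1.21  0.19  1.59  1.53]
dir [-0.497  0.026 -0.867] x [-0.866  0.046  0.498] y [0.053 0.999 0.   ] elev 60.13 G [ 0.5937 -0.1332  0.1264] down in tool [-0.498 -0.     0.867] F [-0.26 -1.11 -1.4 ]
```

View pics/c6.png

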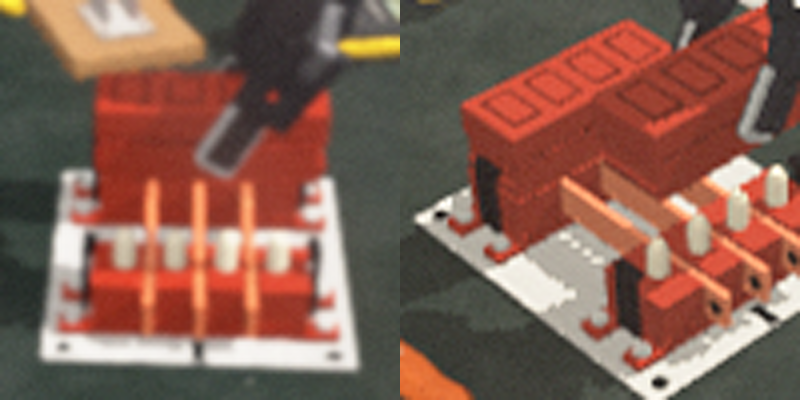

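The cap hangs square above the open support, back up, in front of the closed one (side crop: cap at columns 95–330, studs at (125–278, 245)). Next: a better fix on the studs, from several views.

```bash
cat > studs.py <<'E'
from ik import *
def studs(im,c,name,seat=(.585,-.134),yaw=-3.1):
    h=cv2.cvtColor(im,cv2.COLOR_RGB2HSV)
    m=((h[...,1]<95)&(h[...,2]>150)).astype(np.uint8); u=np.array([np.cos(np.radians(yaw)),np.sin(np.radians(yaw))])
    out=[]
    for k in(-42,-14,14,42):
        p=np.r_[np.array(seat)+u*k/1000,.048]; a=proj(c,p); lo_=proj(c,p-[0,0,.0105]); hi_=proj(c,p+[0,0,.0095])
        w=int(max(6,abs(lo_-hi_).max()*.75)); x,y=a.round().astype(int)
        sub=m[y-w:y+w+1,x-w:x+w+1]
        kk,l,s,ce=cv2.connectedComponentsWithStats(sub)
        j=[i for i in range(1,kk) if s[i,4]>15]
        if not j: out.append(None); continue
        i=min(j,key=lambda i:np.hypot(*(ce[i]-w))); out.append(ce[i]+[x-w,y-w])
    print(name,[None if o is None else o.round(1).tolist() for o in out])
    return out
E
python3 - <<'E'
from studs import *
def fixcam(n,pose):
    K,_,_,c=cam(n,{'position':pose[1],'ee_rot':pose[2]}); return cam(n,{'position':pose[1],'ee_rot':pose[2]})
p0=(0,[.624614,-.000066,.230614],[-4.97e-4,.70713,.70708,-4.98e-4]); p2=json.load(open('p2.json'))
V=[('wrist0',fixcam('wrist',p0)),('w1',fixcam('wrist',p2)),('side0',cam('side')),('scene0',cam('scene'))]
ob={}
for n,c in V:
    o=studs(np.load(f'pics/{n}.npy'),c,n); ob[n]=o
    pts=[onz(c,*q,.047)[:2] if q is not None else [np.nan]*2 for q in o]; print('  ',np.round(pts,4).tolist(),'mean',np.mean(pts,0).round(4))
for k in range(4):
    A=[];b=[]
    for n,c in V:
        if ob[n][k] is None: continue
        o,d=ray(c,*ob[n][k]); d/=np.linalg.norm(d); Q=np.eye(3)-np.outer(d,d); A.append(Q);b.append(Q@o)
    print(np.linalg.lstsq(np.vstack(A),np.hstack(b),rcond=None)[0].round(4))
E
```

```text
wrist0 [[251.8, 285.8], [277.2, 286.8], [302.2, 288.7], [327.3, 289.7]]
   [[0.5425, -0.1319], [0.5706, -0.1332], [0.5983, -0.1356], [0.6263, -0.1368]] mean [ 0.5844 -0.1344]
w1 [[127.9, 164.9], [124.2, 136.4], [121.1, 106.6], [117.1, 75.0]]
   [[0.541, -0.132], [0.5691, -0.1332], [0.597, -0.1352], [0.625, -0.1366]] mean [ 0.583  -0.1342]
side0 [[340.6, 189.8], [353.4, 190.8], [366.0, 191.0], [379.1, 190.7]]
   [[0.5428, -0.126], [0.5709, -0.1302], [0.5987, -0.1311], [0.6279, -0.1297]] mean [ 0.5851 -0.1292]
scene0 [[284.0, 183.1], [293.9, 176.7], [303.5, 170.3], [313.8, 166.2]]
   [[0.5422, -0.1283], [0.5705, -0.1288], [0.5994, -0.1289], [0.6245, -0.1356]] mean [ 0.5841 -0.1304]
[ 0.5419 -0.1309  0.0487]
[ 0.5699 -0.1321  0.0482]
[ 0.5976 -0.1339  0.049 ]
[ 0.6257 -0.1359  0.0484]
```

```bash
python3 - <<'E'
from studs import *
im=np.load('pics/s6.npy'); c=cam('side'); h=cv2.cvtColor(im,cv2.COLOR_RGB2HSV)
m=((h[...,0]<9)|(h[...,0]>172))&(h[...,1]>120)&(h[...,2]>40)
u=np.array([np.cos(np.radians(-3.04)),np.sin(np.radians(-3.04)),0]); v=np.array([-u[1],u[0],0]); C=np.array([.5857,-.1328,0])
for z in (.11,.125,.14):
    a=proj(c,C-.06*u-.023*v+[0,0,z]); b=proj(c,C+.06*u-.023*v+[0,0,z]); r=int(round(a[1]))
    xs=np.nonzero(m[r,310:420])[0]+310; r2=int(round(b[1])); xs2=np.nonzero(m[r2,310:420])[0]+310
    print(z,a.round(1),b.round(1),'mask',xs.min(),xs2.max(), 'px/mm',((b-a)[0]/120).round(3))
E
```

```text
0.11 [332.7 170.9] [390.6 172.4] mask 333 390 px/mm 0.482
0.125 [332.8 164.6] [391.2 166. ] mask 334 391 px/mm 0.487
0.14 [332.8 158.1] [391.8 159.5] mask 333 392 px/mm 0.492
```

```bash
python3 -m jog '[[0.11,-0.06,0.065,-0.13,0,0.22,0],[-0.55,0,0.95,0,0,0,0],[-0.55,0,0.95,0,0,0,0],[-0.55,0,0.95,0,0,0,0],[-0.4,0,0.7,0,0,0,0],[-0.15,0,0.26,0,0,0,0],[-0.1,0,0.17,0,0,0,0],[-0.1,0,0.17,0,0,0,0],[-0.1,0,0.17,0,0,0,0],[0,0,0,0,0,0,0]]'
python3 st.py
```

```text
time_s: 22.65
position: [0.5824, -0.1332, 0.0587]
ee_rot: [-0.259, 0.027, 0.966, 0.008]
wrist_force: [0.1, -0.3, -2.1]
finger_gap: 0.531
gripper_force: 62.3
q [ 0.26  0.93 -0.23  1.26  0.19  1.5   1.52]
dir [-0.499  0.029 -0.866] x [-0.865  0.049  0.5  ] y [0.057 0.998 0.   ] elev 60.0 G [ 0.5918 -0.1337  0.0751] down in tool [-0.5   -0.     0.866] F [ 0.12 -0.32 -2.09]
```

```bash
python3 -m jog '[[-0.1,0,0.17,0,0,0,0],[-0.1,0,0.17,0,0,0,0],[-0.1,0,0.17,0,0,0,0],[-0.05,0,0.09,0,0,0,0],[0,0,0,0,0,0,0],[0,0,0,0,0,0,0],[0,0,0,0,0,0,0],[0,0,0,0,0,0,0],[0,0,0,0,0,0,0],[0,0,0,0,0,0,0]]'
python3 st.py
```

```text
time_s: 23.65
position: [0.5825, -0.1332, 0.0533]
ee_rot: [-0.258, 0.027, 0.966, 0.007]
wrist_force: [0.1, -0.4, 8.4]
finger_gap: 0.531
gripper_force: 63.6
q [ 0.26  0.94 -0.23  1.26  0.19  1.49  1.52]
dir [-0.499  0.029 -0.866] x [-0.865  0.049  0.5  ] y [0.057 0.998 0.   ] elev 60.03 G [ 0.592  -0.1337  0.0698] down in tool [-0.5   -0.     0.866] F [ 0.11 -0.43  8.44]
```

```bash
python3 -m jog '[[0.08,0,-0.14,0,0,0,0.53],[0,0,0,0,0,0,0.7],[0,0,0,0,0,0,1],[0,0,0,0,0,0,1],[0,0,0,0,0,0,1],[0,0,-2,0,0,0,1],[0,0,-4,0,0,0,1],[0,0,-4,0,0,0,1],[0,0,0,0,-7.5,0,1],[0,0,0,0,-7.5,0,1]]'
python3 -m jog '[[0,0,0,0,-7.5,0,0],[0,0,0,0,-7.5,0,0],[0,0,0,0,0,0,0],[0,0,0,0,0,0,0],[0,0,0,0,0,0,0],[0,0,0,0,0,0,0],[0,0,0,0,0,0,0],[0,0,0,0,0,0,0],[0,0,0,0,0,0,0],[0,0,0,0,0,0,0]]'
python3 st.py
python3 - <<'E'
from studs import *
s=read_state(); M=rot(s['ee_rot']).as_matrix()
print('to (.584,-.1335,.105): cm',(M.T@(np.array([.584,-.1335,.105])-s['position'])*100).round(2))
im,c=shot('wrist','w7'); h=cv2.cvtColor(im,cv2.COLOR_RGB2HSV)
m=(((h[...,0]<10)|(h[...,0]>172))&(h[...,1]>120)&(h[...,2]>60)).astype(np.uint8)
k,l,st,ce=cv2.connectedComponentsWithStats(m)
for i in range(1,k):
    if st[i,4]>1000:
        r=cv2.minAreaRect(np.argwhere(l==i)[:,::-1].astype(np.float32)); print(st[i],r)
        for p in cv2.boxPoints(r): print(p.round(),onz(c,*p,.088).round(4))
im,c=shot('side','s7'); shot('scene','n7')
E
```

```text
time_s: 24.65
position: [0.6354, -0.1358, 0.1393]
ee_rot: [-0.127, 0.028, 0.991, 0.004]
wrist_force: [-0.7, -0.9, -0.0]
finger_gap: 0.998
gripper_force: 0.0
time_s: 25.65
position: [0.6324, -0.136, 0.1398]
ee_rot: [-0.0, 0.028, 1.0, 0.0]
wrist_force: [-0.7, 0.2, 0.1]
finger_gap: 0.001
gripper_force: 0.0
q [ 0.34  0.62 -0.28  1.56  0.19  0.98  1.52]
dir [-0.     0.001 -1.   ] x [-0.998  0.057  0.   ] y [0.057 0.998 0.001] elev 89.96 G [ 0.6324 -0.136   0.1588] down in tool [-0.    -0.001  1.   ] F [-0.66  0.18  0.08]
to (.584,-.1335,.105): cm [ 4.84 -0.03  3.48]
[  273    18   301   216 39190] ((423.0, 125.5), (215.0, 300.0), 90.0)
[273.  18.] [ 0.5198 -0.1566  0.088 ]
[573.  18.] [ 5.286e-01 -5.000e-04  8.800e-02]
[573. 233.] [0.6515 0.0189 0.088 ]
[273. 233.] [ 0.6408 -0.1691  0.088 ]
```

```bash
python3 -m jog '[[2.42,-0.02,0,0,0,0,0],[2.42,-0.02,0,0,0,0,0],[0,0,3.4,0,0,0,0],[0,0,0.8,0,0,0,0],[0,0,0.8,0,0,0,0],[0,0,0.2,0,0,0,0],[0,0,0.2,0,0,0,0],[0,0,0.2,0,0,0,0],[0,0,0,0,0,0,0],[0,0,0,0,0,0,0]]'
python3 st.py
```

```text
time_s: 26.8
position: [0.5846, -0.1337, 0.0843]
ee_rot: [0.001, 0.028, 1.0, 0.0]
wrist_force: [-0.4, -0.5, 1.0]
finger_gap: -0.0
gripper_force: 0.0
q [ 0.35  0.62 -0.26  1.75  0.21  0.79  1.5 ]
dir [ 0.001  0.    -1.   ] x [-0.998  0.057 -0.001] y [0.057 0.998 0.   ] elev 89.94 G [ 0.5846 -0.1337  0.1033] down in tool [ 0.001 -0.     1.   ] F [-0.35 -0.54  0.99]
```

```bash
python3 -m jog '[[0,0,0.1,0,0,0,0],[0,0,0.1,0,0,0,0],[0,0,0.1,0,0,0,0],[0,0,0,0,0,0,0],[0,0,0.1,0,0,0,0],[0,0,0,0,0,0,0],[0,0,0.1,0,0,0,0],[0,0,0.1,0,0,0,0],[0,0,0,0,0,0,0],[0,0,0,0,0,0,0]]'
python3 st.py
```

```text
time_s: 27.8
position: [0.5837, -0.1337, 0.0791]
ee_rot: [0.0, 0.029, 1.0, -0.0]
wrist_force: [-4.0, 1.2, 11.0]
finger_gap: 0.001
gripper_force: 5.8
q [ 0.35  0.63 -0.26  1.76  0.22  0.78  1.49]
dir [ 0. -0. -1.] x [-0.998  0.057 -0.   ] y [ 0.057  0.998 -0.   ] elev 90.0 G [ 0.5837 -0.1337  0.0981] down in tool [0. 0. 1.] F [-3.99  1.22 11.  ]
```

```bash
python3 -m jog '[[0,0,0.1,0,0,0,0],[0,0,0.1,0,0,0,0],[0,0,0,0,0,0,0],[0,0,0,0,0,0,0],[0,0,0,0,0,0,0],[0,0,0,0,0,0,0],[0,0,0,0,0,0,0],[0,0,0,0,0,0,0],[0,0,0,0,0,0,0],[0,0,0,0,0,0,0]]'
python3 -m jog '[[0,0,-1,0,0,0,0],[0,0,-4,0,0,0,0],[0,0,-4,0,0,0,0],[0,0,-4,0,0,0,0],[3,0,-3,0,0,0,0],[4,0,-2,0,0,0,0],[4,0,0,0,0,0,0],[0,0,0,0,0,0,0],[0,0,0,0,0,0,0],[0,0,0,0,0,0,0]]'
python3 -c "
from h import *
im,c=shot('side','s8'); im2,c2=shot('scene','n8')
f=lambda x:cv2.resize(x,(400,400),interpolation=cv2.INTER_CUBIC)
cv2.imwrite('pics/c8.png',np.hstack([f(im[130:230,310:410]),f(im2[120:220,220:320])])[...,::-1])"
```

```text
time_s: 28.8
position: [0.5837, -0.1337, 0.079]
ee_rot: [0.001, 0.029, 1.0, -0.0]
wrist_force: [-8.9, 1.6, 27.4]
finger_gap: 0.001
gripper_force: 13.8
time_s: 29.8
position: [0.475, -0.1276, 0.256]
ee_rot: [0.0, 0.028, 1.0, 0.0]
wrist_force: [0.4, 0.2, 0.9]
finger_gap: -0.001
gripper_force: 0.0
```

View pics/c8.png

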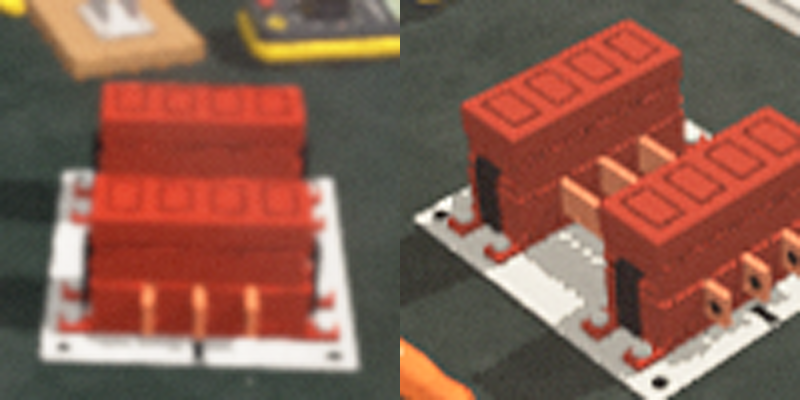

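The cap sits level on the support, clip over its end (scene crop (625,295)). Its top is at z = 0.079 m, like the closed support, and it held firm at 27 N. The gripper is clear of everything, so I'm handing in.

```bash
python3 -c "
from workcell import env
print(env.job_done())"
```

```text
the job is handed in; nothing more can be done
None
```

I turned the larger cap over, set it on the four studs and pressed it home (top at 79 mm, level with the closed support, firm under a 27 N push); the gripper is clear, the screwdriver was not touched, and the job was handed in at about 30 s.

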